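Clamp a milling blank with the click wrench

ROBOT

A 6-joint arm with a two-finger parallel gripper is mounted at the origin on a cart in front of the work surface, level with it; the furniture and walls round the work are solid. World frame = base frame: x ahead of the robot, y to its left, z up, the work surface at z = 0. Lengths are in m, angles in degrees, forces in N, time in s.
With the tool pointing down it reaches from about 0.4 to 0.825 m from the base axis. Payload 7 kg.
Tool frame: the origin (TCP) lies between the finger pads; the fingertips stand ctrl.nose_length ahead of it and the grasp point (between the pads) lies 2 mm behind it (ctrl.nose_length is the distance from the TCP to the fingertips, in m); z points along the fingers, y is the line along which they close (so a half turn about z gives the same grasp; the last joint's range is limited). The gripper opens to 88 mm and grips with 3 to 60 N. Pads are 19 mm wide; open, the fingers measure 130 mm over their backs; the gripper's body (78 mm by 193 mm) begins 47 mm behind the grasp point.
Start: joints at [92.825, 20.546, 0.682, 0, -70.136, -16.507], TCP at [0.16, 0.656, 0.244] pointing down, gripper open.
Joint ranges: [-176.03, 176.03], [-82.01, 121.73], [-58.28, 71.71], [-173.87, 95.51], [-174.79, -0.11], [-173.66, 173.66]. Speed limits (degrees/s): [136.94, 136.94, 172.46, 180, 180, 180].

INTERFACE

Orientations are given as [roll, pitch, yaw] about the fixed x, y, z axes, in that order (R = Rz(yaw) Ry(pitch) Rx(roll)).
In Python, from plant import ctrl gives the robot as it stands.
- The arm moves only by the tool apply_moves, never from a script. Its argument "commands" is a list of rows, each a list of 3 entries, a list of its own where there are three numbers: the shift along the world's x, y, z in cm, then the turn about the world's z in rad, then the closure, from 0 (fully open) to 1 (shut). In form: [[[x, y, z], turn, jaw], ...]. A call has 1 to 20 rows; each row is the pose to reach, as a shift and turn from the pose commanded when the call began; what a row does not reach only later rows make up. A row lasts 1/12 s, in which the tool goes at most 41.7 mm and 7.16 degrees, less where a joint would pass 70% of its speed; a pose out of reach is approached as far as the arm can. A call with a gripper value outside its range is refused whole. The fingers move at their own pace and stop on an object; the grip force is fixed at half the most. Time passes only in rows, so rows that repeat a pose let the fingers close. It gives the time, the measured TCP pose, the force, the opening and the grip force at its end, in the units of the state.
- ctrl.get_obs(): the state, without advancing time (a new reading comes with each control period).
- ctrl.snapshot(name): name is "side" or "top" or "wrist"; returns a dict with "img" (400x640x3 uint8, red, green, blue), "fx", "fy", "cx", "cy" (pixels), "dist_coeffs" ([k1, k2, p1, p2, k3] as OpenCV has them; the pictures are not rectified), "T" (4x4, takes a point from camera to world coordinates). Camera axes: x right, y up, looking along -z (the intrinsics and any distortion apply to the point x, -y, -z); pixel columns grow to the right and rows downward; lengths in m; the calibration is good to about 2 mm. A picture is of the moment at which its call begins. There is no depth.
- ctrl.close_job(): hands the job in; it is judged then, once.
Trained networks look in a picture, given as the dict that the camera call returned (one of the last four; its "shot" number tells which), for a name from the list of things; names that differ only in an ending like _2 or _b are one class to them, and where a whole thing is asked for, a point or a joint stands for the part that bears it (a point fixed in the world has none). Each returns a list of dicts, best first, with "score" (0 to 1); they miss things now and then, are a little off and sometimes report something else, mostly with a low value. They report only what shows in the picture. A call takes as long as a camera call.
- ctrl.search_frame(picture, target): "at" ([column, row] in pixels, amid what is visible of it).
- ctrl.spot_point(picture, target): "at" ([column, row] in pixels: a listed point, or the origin of a listed thing).
The state is a dict: "clock": time; "joint_pos": joint angles; "qvel": joint speeds; "tau": joint torques, N m; "tool_pos": TCP position; "orientation": TCP orientation; "force": force on the tool from outside, world axes, zero at the start; "moment": the same for the moment, N m; "opening": finger opening in m; "gripper_force": force on a finger pad.
Only numpy, scipy, OpenCV 4.12 (cv2) and the standard library are available. Lean on these libraries where they do the work, as an engineer would, in place of code of your own. Each camera call takes 0.05 s, during which the arm holds its last target. There are 200 camera calls.

TASK

The zirconia blank lies finger-tight in its holder on the loading stand, with the click wrench on the holder's clamp screw. Swing the wrench clockwise, as seen from above, to tighten the screw until the wrench breaks over with a click, and stop at once: pushing on past the click overtightens the screw and cracks the blank. Then let go of the wrench, leaving it on the screw, and disturb nothing else on the bench.

Things in the scene. Friction and masses are not known exactly. Their poses are not given: they have to be found in the camera images.
- stand: Stand bolted to the bench: a dark steel disc, 158 mm across, carrying an aluminium holder ring (132 mm across, top 42 mm above the bench) that grips a white 98.5 mm blank, with a lug for the clamp screw at its edge. Origin on the bench under the screw; the blank's centre lies 88 mm from it along +x; z is up.
- screw_axis (a point): Point on the upright axis of the clamp screw, 74 mm above the bench, level with the middle of the wrench handle. Screw and wrench turn about this axis; z is up. The wrench head round it is 43 mm across, its top 90 mm above the bench; from it the steel trip housing, 42 mm wide and 17 mm high, runs along the handle to 79 mm from the axis.
- grip (a point): Middle of the wrench's black grip, 130 mm from the screw axis, 74 mm above the bench. The handle is level; +x points along it away from the screw, z is up. The grip is 88 mm long (90 to 178 mm from the axis), 21 wide, 24 high. It starts left of the screw, at a varying slant; its swing keeps clear of the ring. The wrench is latched on the screw: it cannot be lifted or tilted.
- clamp_screw (a joint): Turn of the clamp screw in rad, growing as it tightens (clockwise from above). It starts at a random 0 to 0.35. Resistance rises steadily with the turn, from 0.4 Nm (3 N at the grip) at 0 to about 1.3 Nm (10 N) where the wrench clicks, at about 0.68, so 0.3 to 0.7 rad from the start. The screw stays where it is left.
- break_over (a joint): Bend of the handle against the wrench's drive, rad: 0 at rest, gives up to 0.03 under load. At about 1.3 Nm its trip lets go (click): the handle swings on alone, the screw stands still, and the force at the grip falls from 10 N to about 60 % at 0.06 rad and a quarter at 0.10. A stop at 0.16 rad (21 mm at the grip) ends the free swing; beyond it the screw is driven on. Let go, it springs back to 0.
- model_lower: Bystander: stone lower jaw model, 62 x 80 x 37 mm, on the bench to the right of the stand; origin at the centre of its underside.
- spare_blank: Bystander: second white blank, 98.5 mm across and 18 mm thick, lying on the bench to the left of the stand; origin at the centre of its underside.
- jar: Bystander: white powder jar, 50 mm across and 60 mm high, behind and right of the stand; origin at the centre of its underside.

How it is judged (in metres and radians):
On the way:
1. the wrench breaks over on the tightened screw (handle bent more than 0.045 rad) (value of joint break_over above 0.045 rad and value of joint clamp_screw above 0.57 rad), for 0.02 s.
At the end, for the whole second after the job is handed in: The clamp screw stands where the click left it (0.58 to 0.78 rad; the click comes at about 0.68), at rest, and the wrench has been let go, so that its handle has sprung back straight (under 0.03 rad) and is still (value of joint clamp_screw between 0.58 and 0.78 rad and value of joint break_over below 0.03 rad and velocity of joint break_over below 0.05 rad/s and velocity of joint clamp_screw between -0.02 and 0.02 rad/s); the robot touches nothing.
It fails at once if the screw is driven on past the click (0.1 rad too far: overtightened) (value of joint clamp_screw above 0.78 rad).
It fails at once if a bystander is shifted by more than 25 mm (distance of any of model_lower, spare_blank, jar from where it was at the start of the episode above 0.025 m).
It also fails if it takes over 42 s, if anything falls off the work surface, if the arm or the gripper's body presses on something with over 40 N, if the wrist force passes 120 N, or if a joint passes its speed limit or range.

## Working session

There is one attempt and no reset: what is moved stays moved. The work goes in short steps, Python scripts to look and compute and a tool call to move; the robot and the scene stay as the last step left them, time stands still between calls to the robot, and variables do not carry over. Pictures are saved under pics/ and viewed, at most 10 in all, crops included, and the job is handed in when it is done.

Besides the shell and the picture viewer there is one more tool, called after "Request:" by a JSON object that holds its "name" and its "arguments". apply_moves: Moves the arm, as the interface text tells. Its arguments: {"type":"object","properties":{"commands":{"type":"array"}},"required":["commands"]}

```bash
mkdir -p pics
cat > h.py <<'E'
import numpy as np, cv2
from plant import ctrl
def ray(s,px):
    K=np.array([[s["fx"],0,s["cx"]],[0,s["fy"],s["cy"]],[0,0,1]],float)
    u=cv2.undistortPoints(np.array([[px]],float),K,np.array(s["dist_coeffs"],float))[0,0]
    T=np.array(s["T"]); return T[:3,3],T[:3,:3]@np.array([u[0],-u[1],-1.0])
def atz(s,px,z):
    o,d=ray(s,px); return o+d*(z-o[2])/d[2]
E
python3 - <<'E'
from h import *
o=ctrl.get_obs(); print(o["clock"],o["tool_pos"],o["orientation"],o["opening"],ctrl.nose_length)
for n in ("top","side","wrist"):
    s=ctrl.snapshot(n); cv2.imwrite(f"pics/{n}0.png",s["img"][:,:,::-1])
    for t,z in (("screw_axis",.074),("grip",.074),("stand",0),("spare_blank",0),("model_lower",0),("jar",0)):
        for r in ctrl.spot_point(s,t)[:2]: print(n,t,np.round(r["at"]),round(r["score"],2),atz(s,r["at"],z).round(4))
E
```

```text
0.0 [0.15955561 0.65538438 0.24261677] [ 1.79904656e+02 -5.41621131e-03 -1.36912033e+01] 0.08761259039922698 0.017
top screw_axis [336. 206.] 0.61 [0.5416 0.1944 0.074 ]
top grip [290. 242.] 0.69 [0.4649 0.3016 0.074 ]
top stand [334. 211.] 0.97 [0.5451 0.1956 0.    ]
top spare_blank [229. 190.] 0.64 [0.6085 0.4508 0.    ]
top model_lower [407. 246.] 0.59 [0.4535 0.0282 0.    ]
top jar [381. 137.] 0.55 [0.7281 0.0702 0.    ]
side screw_axis [318. 194.] 0.57 [0.5365 0.2015 0.074 ]
side grip [357. 218.] 0.6 [0.4615 0.3079 0.074 ]
side stand [318. 224.] 0.65 [0.5372 0.2105 0.    ]
side spare_blank [289. 294.] 0.8 [0.6025 0.4521 0.    ]
side spare_blank [317. 195.] 0.64 [0.535  0.0746 0.    ]
side model_lower [352. 185.] 0.66 [0.4407 0.0287 0.    ]
side jar [240. 199.] 0.73 [0.7284 0.0855 0.    ]
```

View pics/top0.png

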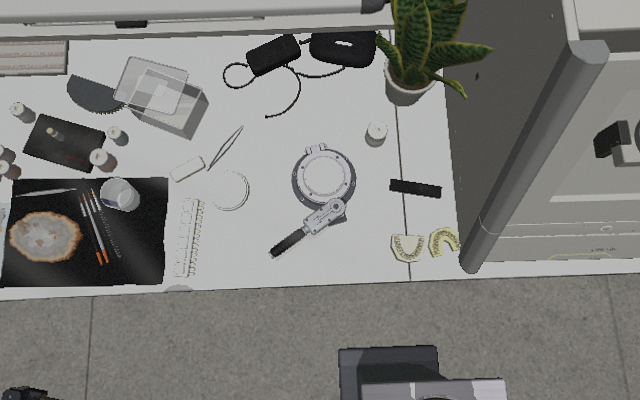

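View pics/side0.png

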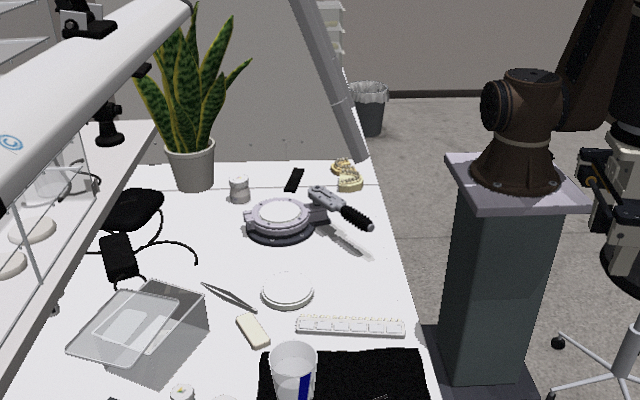

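The top picture shows the wrench head at about (336,206) and the black grip from (272,252) to (305,233), matching the network. The side view agrees, with the head at (318,192) and the grip at (357,218). The measured lever is 0.131 m, as it should be, and the handle points at about 125.5°. I'll move above the grip.

Request:
{"name": "apply_moves", "arguments": {"commands": [[[30.4, -35.1, -3], -0.71, 0], [[30.4, -35.1, -3], -0.71, 0], [[30.4, -35.1, -3], -0.71, 0], [[30.4, -35.1, -3], -0.71, 0], [[30.4, -35.1, -3], -0.71, 0], [[30.4, -35.1, -3], -0.71, 0], [[30.4, -35.1, -3], -0.71, 0], [[30.4, -35.1, -3], -0.71, 0], [[30.4, -35.1, -3], -0.71, 0.3], [[30.4, -35.1, -3], -0.71, 0.3], [[30.4, -35.1, -3], -0.71, 0.3], [[30.4, -35.1, -3], -0.71, 0.3], [[30.4, -35.1, -3], -0.71, 0.3], [[30.4, -35.1, -3], -0.71, 0.3], [[30.4, -35.1, -3], -0.71, 0.3], [[30.4, -35.1, -3], -0.71, 0.3]]}}

```text
clock: 2.38
tool_pos: [0.4631, 0.3058, 0.2137]
orientation: [-180.0, 0.0, -54.3]
force: [-0.0, 0.2, -0.5]
opening: 0.0616
gripper_force: 0.0
```

Run:
```python
from h import *
o=ctrl.get_obs(); print(o["clock"],o["tool_pos"],o["orientation"],o["opening"],o["force"])
for n in ("wrist","top"):
    s=ctrl.snapshot(n); cv2.imwrite(f"pics/{n}1.png",s["img"][:,:,::-1])
    p=np.linalg.inv(np.array(s["T"]))
    for t in ("screw_axis","grip"):
        for r in ctrl.spot_point(s,t)[:2]: print(n,t,np.round(r["at"]),round(r["score"],2),atz(s,r["at"],.074).round(4))
```

```text
2.3833 [0.4631124  0.30584315 0.21374543] [-1.79977328e+02  9.99181109e-03 -5.42802841e+01] 0.06162748449123851 [-0.01898724  0.17906503 -0.50455114]
wrist screw_axis [320.  56.] 0.66 [0.5381 0.1993 0.074 ]
wrist grip [322.  71.] 0.69 [0.5286 0.2081 0.074 ]
wrist grip [316. 196.] 0.56 [0.4647 0.3065 0.074 ]
top grip [290. 243.] 0.92 [0.4613 0.3026 0.074 ]
```

View pics/wrist1.png

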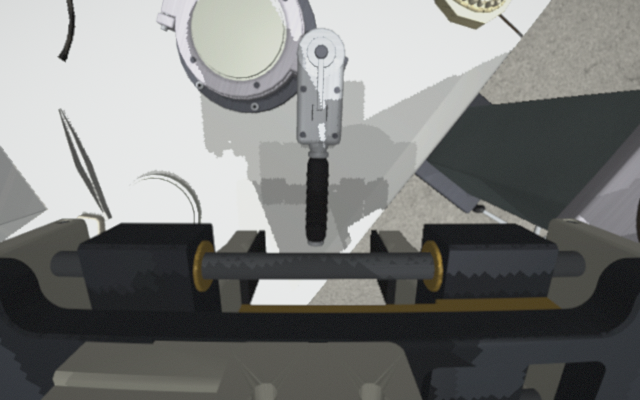

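The wrist view shows the wrench head at (321,51) and the grip from (318,150) to (316,240). The handle lies along the tool axis, midway between the fingers, at about 125° from S≈(0.539,0.198). Next I go down and close to a loose cage.

Request:
{"name": "apply_moves", "arguments": {"commands": [[[0.1, 0, -4], 0, 0.3], [[0.1, 0, -8], 0, 0.3], [[0.1, 0, -11.5], 0, 0.3], [[0.1, 0, -14.2], 0, 0.3], [[0.1, 0, -14.2], 0, 0.4], [[0.1, 0, -14.2], 0, 0.6], [[0.1, 0, -14.2], 0, 0.6], [[0.1, 0, -14.2], 0, 0.6], [[0.1, 0, -14.2], 0, 0.6]]}}

```text
clock: 3.43
tool_pos: [0.4655, 0.3059, 0.0737]
orientation: [-179.8, 0.1, -54.3]
force: [0.1, 0.3, -0.2]
opening: 0.0364
gripper_force: 0.0
```

Run:
```python
from h import *
o=ctrl.get_obs(); p=np.array(o["tool_pos"]); print(p,o["orientation"],o["opening"],o["force"])
S=np.array([.539,.198]); d=p[:2]-S; r=np.hypot(*d); a=np.arctan2(d[1],d[0]); print(r,np.degrees(a))
for t in np.arange(0.05,1.01,.05):
    q=S+.130*np.array([np.cos(a-t),np.sin(a-t)])-p[:2]; print(round(t,2),(100*q).round(2))
```

```text
[0.46554014 0.30589066 0.07365208] [-1.79797856e+02  5.17307040e-02 -5.43490540e+01] 0.03644081692127185 [ 0.13908565  0.34714841 -0.23641663]
0.13052488098988824 124.24989921014158
0.05 [0.58 0.31]
0.1 [1.14 0.63]
0.15 [1.72 0.93]
0.2 [2.31 1.2 ]
0.25 [2.92 1.43]
0.3 [3.53 1.64]
0.35 [4.16 1.81]
0.4 [4.79 1.96]
0.45 [5.43 2.07]
0.5 [6.08 2.15]
0.55 [6.73 2.2 ]
0.6 [7.37 2.21]
0.65 [8.02 2.19]
0.7 [8.67 2.14]
0.75 [9.32 2.06]
0.8 [9.96 1.95]
0.85 [10.59  1.8 ]
0.9 [11.22  1.62]
0.95 [11.83  1.41]
1.0 [12.44  1.17]
```

Request:
{"name": "apply_moves", "arguments": {"commands": [[[0.28, 0.16, 0], -0.025, 0.6], [[0.58, 0.31, 0], -0.05, 0.6], [[0.86, 0.47, 0], -0.075, 0.6], [[1.14, 0.63, 0], -0.1, 0.6], [[1.43, 0.78, 0], -0.125, 0.6], [[1.72, 0.93, 0], -0.15, 0.6], [[2.01, 1.07, 0], -0.175, 0.6], [[2.31, 1.2, 0], -0.2, 0.6], [[2.31, 1.2, 0], -0.2, 0.6], [[2.31, 1.2, 0], -0.2, 0.6]]}}

```text
clock: 4.27
tool_pos: [0.488, 0.3169, 0.0714]
orientation: [-180.0, -0.0, -65.8]
force: [-2.3, -1.4, 2.9]
opening: 0.035
gripper_force: 1.5
```

```bash
cat > st.py <<'E'
from h import *
o=ctrl.get_obs(); p=np.array(o["tool_pos"]); f=np.array(o["force"])
S=np.array([.539,.198]); d=p[:2]-S; a=np.arctan2(d[1],d[0]); t=np.array([np.sin(a),-np.cos(a)])
print(o["clock"],p,"yaw",o["orientation"][2],"open",o["opening"],"r",np.hypot(*d),"swung",np.radians(124.25)-a,"F tan",f[:2]@t,"rad",f[:2]@d/np.hypot(*d),"z",f[2])
E
python3 st.py
python3 - <<'E'
from h import *
s=ctrl.snapshot("wrist"); cv2.imwrite("pics/w2.png",s["img"][:,:,::-1])
E
```

```text
4.2667 [0.4880432  0.31688518 0.07141894] yaw -65.83208193761115 open 0.035025747360899764 r 0.12934558473412922 swung 0.1928407991312744 F tan -2.7052824844832872 rad -0.36291037149530203 z 2.8919340469986707
```

View pics/w2.png

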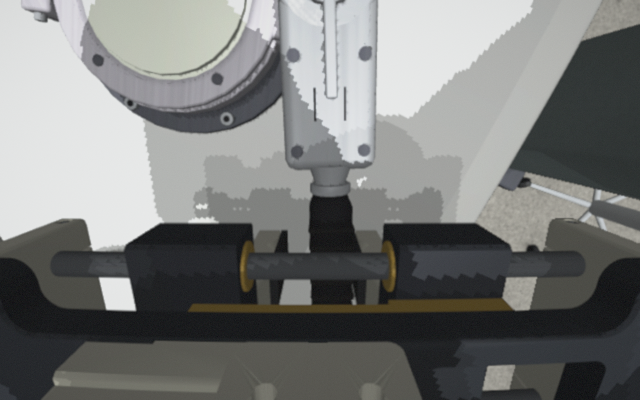

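The picture shows the grip (310–357, 200–300) resting against the right-hand finger, with about 3 N, so the push has begun. I'll go on another 0.1 rad.

Request:
{"name": "apply_moves", "arguments": {"commands": [[[0.3, 0.12, 0], -0.025, 0.6], [[0.61, 0.23, 0], -0.05, 0.6], [[0.91, 0.34, 0], -0.075, 0.6], [[1.22, 0.44, 0], -0.1, 0.6], [[1.22, 0.44, 0], -0.1, 0.6]]}}

```text
clock: 4.73
tool_pos: [0.4999, 0.321, 0.0713]
orientation: [180.0, -0.0, -71.6]
force: [-4.7, -1.3, 3.0]
opening: 0.0352
gripper_force: 2.4
```

```bash
python3 st.py
```

```text
4.7333 [0.49987084 0.32102511 0.07133081] yaw -71.63224761318192 open 0.03517456533282105 r 0.12909790656474163 swung 0.28983462924870573 F tan -4.890965647857213 rad 0.21575230557819597 z 3.0334382605419217
```

Request:
{"name": "apply_moves", "arguments": {"commands": [[[0.32, 0.09, 0], -0.025, 0.6], [[0.63, 0.17, 0], -0.05, 0.6], [[0.95, 0.25, 0], -0.075, 0.6], [[1.26, 0.32, 0], -0.1, 0.6], [[1.26, 0.32, 0], -0.1, 0.6]]}}

```text
clock: 5.15
tool_pos: [0.5122, 0.3241, 0.0713]
orientation: [179.9, -0.0, -77.3]
force: [-4.8, -0.6, 2.4]
opening: 0.0351
gripper_force: 2.8
```

```bash
python3 st.py
```

```text
5.15 [0.51222688 0.32413482 0.07128684] yaw -77.3317566620951 open 0.03505303158761634 r 0.1289449255820711 swung 0.3886214702345496 F tan -4.827116666551569 rad 0.4285592209410557 z 2.4455773008531096
```

Request:
{"name": "apply_moves", "arguments": {"commands": [[[0.32, 0.06, 0], -0.025, 0.6], [[0.64, 0.11, 0], -0.05, 0.6], [[0.64, 0.11, 0], -0.05, 0.6]]}}

```text
clock: 5.4
tool_pos: [0.5185, 0.3252, 0.0713]
orientation: [179.9, -0.0, -80.2]
force: [-6.2, -1.0, 2.9]
opening: 0.035
gripper_force: 3.1
```

```bash
python3 st.py
```

```text
5.4 [0.51847994 0.32518361 0.07125249] yaw -80.19639712185959 open 0.034988033545311 r 0.12882834861923975 swung 0.4378117870697418 F tan -6.305306219669497 rad 0.004446880320469332 z 2.9177630942050534
```

Request:
{"name": "apply_moves", "arguments": {"commands": [[[0.32, 0.05, 0], -0.025, 0.6], [[0.65, 0.09, 0], -0.05, 0.6], [[0.97, 0.12, 0], -0.075, 0.6], [[1.3, 0.14, 0], -0.1, 0.6], [[1.3, 0.14, 0], -0.1, 0.6]]}}

```text
clock: 5.82
tool_pos: [0.5313, 0.3264, 0.0712]
orientation: [179.9, -0.1, -85.9]
force: [-7.2, -0.6, 3.2]
opening: 0.0351
gripper_force: 3.4
```

```bash
python3 st.py
```

```text
5.8167 [0.53126632 0.32639081 0.0711803 ] yaw -85.92963044271619 open 0.035144881710268375 r 0.1286235244743197 swung 0.5376125124356996 F tan -7.269738313016701 rad -0.17298338610827574 z 3.2396148935844717
```

Request:
{"name": "apply_moves", "arguments": {"commands": [[[0.32, 0.01, 0], -0.025, 0.6], [[0.65, 0.01, 0], -0.05, 0.6], [[0.65, 0.01, 0], -0.05, 0.6]]}}

```text
clock: 6.07
tool_pos: [0.5376, 0.3265, 0.0711]
orientation: [179.9, -0.1, -88.8]
force: [-7.4, -1.5, 3.6]
opening: 0.0351
gripper_force: 3.7
```

```bash
python3 st.py
```

```text
6.0667 [0.53759491 0.326502   0.07114042] yaw -88.79359292736666 open 0.0351049398968508 r 0.1285096814356271 swung 0.5868412839562918 F tan -7.416781498249631 rad -1.4376919747147872 z 3.6338958348492354
```

Request:
{"name": "apply_moves", "arguments": {"commands": [[[0.32, -0.01, 0], -0.025, 0.6], [[0.65, -0.02, 0], -0.05, 0.6], [[0.65, -0.02, 0], -0.05, 0.6]]}}

```text
clock: 6.32
tool_pos: [0.544, 0.3263, 0.0711]
orientation: [179.9, -0.1, -91.7]
force: [-7.2, 0.5, 4.0]
opening: 0.0352
gripper_force: 3.9
```

```bash
python3 st.py
```

```text
6.3167 [0.54398767 0.32631689 0.07109524] yaw -91.66085956106807 open 0.03520597754846463 r 0.1284137875665116 swung 0.6366256487369719 F tan -7.2028030214977345 rad 0.21965300948849026 z 4.0154623570381
```

Request:
{"name": "apply_moves", "arguments": {"commands": [[[0.32, -0.03, 0], -0.025, 0.6], [[0.65, -0.06, 0], -0.05, 0.6], [[0.65, -0.06, 0], -0.05, 0.6]]}}

```text
clock: 6.57
tool_pos: [0.5515, 0.326, 0.0715]
orientation: [180.0, -0.0, -94.5]
force: [-3.4, -2.1, 2.0]
opening: 0.0352
gripper_force: 1.9
```

```bash
python3 st.py
```

```text
6.5667 [0.5514591  0.32600563 0.07148135] yaw -94.49199640837249 open 0.035220111399244525 r 0.12861053540037065 swung 0.6948020458530437 F tan -3.167482174846481 rad -2.4423885525291924 z 2.0104376381316484
```

The force has dropped by about half (pad force 3.9 → 1.9 N), so the wrench has clicked and the handle is bent about 0.07 rad. I'll back off slowly, open, and lift away.

Request:
{"name": "apply_moves", "arguments": {"commands": [[[-0.3, 0.02, 0], 0.02, 0.6], [[-0.6, 0.04, 0], 0.05, 0.6], [[-0.9, 0.05, 0], 0.07, 0.6], [[-1.2, 0.06, 0], 0.1, 0.6], [[-1.5, 0.06, 0], 0.1, 0.4], [[-1.6, 0.06, 0], 0.1, 0.2], [[-1.6, 0.06, 0], 0.1, 0.2], [[-1.6, 0.06, 0], 0.1, 0.2], [[-1.6, 0.06, 0], 0.1, 0.2]]}}

```text
clock: 7.32
tool_pos: [0.5357, 0.3269, 0.0716]
orientation: [-180.0, 0.0, -88.7]
force: [0.5, -0.7, -0.4]
opening: 0.0627
gripper_force: 0.0
```

```bash
python3 st.py
python3 - <<'E'
from h import *
s=ctrl.snapshot("wrist"); cv2.imwrite("pics/w3.png",s["img"][:,:,::-1])
E
```

```text
7.3167 [0.53572911 0.32694798 0.07160826] yaw -88.74334081416225 open 0.06266453888431207 r 0.12898945799777375 swung 0.5724147697380331 F tan 0.5273970278756881 rad -0.6644016282111782 z -0.3848516238432932
```

View pics/w3.png

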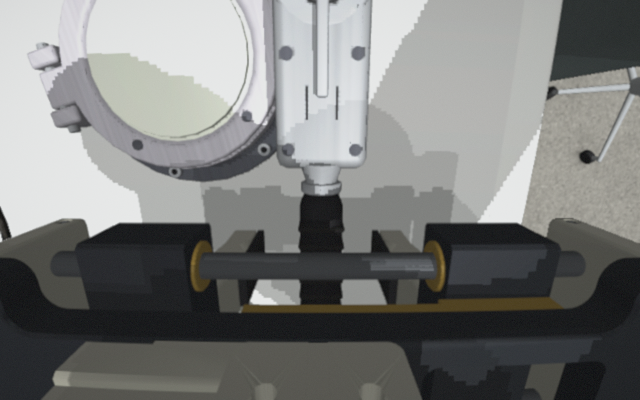

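The picture shows the grip (300–343, 195–300) free between the open fingers (inner faces at about 265 and 372), in line with the head. Now I lift away.

Request:
{"name": "apply_moves", "arguments": {"commands": [[[0, 0, 2], 0, 0.2], [[0, 0, 5], 0, 0.2], [[0, 0, 9], 0, 0.2], [[0, 0, 13], 0, 0.2], [[0, 0, 15], 0, 0.2], [[0, 0, 15], 0, 0.2], [[0, 0, 15], 0, 0.2], [[0, 0, 15], 0, 0.2]]}}

```text
clock: 8.03
tool_pos: [0.5351, 0.3265, 0.2209]
orientation: [180.0, -0.0, -88.8]
force: [-0.5, -0.8, -1.3]
opening: 0.07
gripper_force: 0.0
```

Run:
```python
from h import *
o=ctrl.get_obs(); print(o["clock"],o["tool_pos"],o["force"])
s=ctrl.snapshot("wrist"); cv2.imwrite("pics/w4.png",s["img"][:,:,::-1])
P=[]
for t in ("screw_axis","grip"):
    for r in ctrl.spot_point(s,t)[:2]: print(t,np.round(r["at"]),round(r["score"],2),atz(s,r["at"],.074).round(4))
```

```text
8.0333 [0.5350929  0.32650438 0.22089802] [-0.49413329 -0.8174886  -1.28307964]
screw_axis [318.  59.] 0.78 [0.5382 0.1977 0.074 ]
grip [320. 197.] 0.73 [0.5333 0.3297 0.074 ]
```

View pics/w4.png

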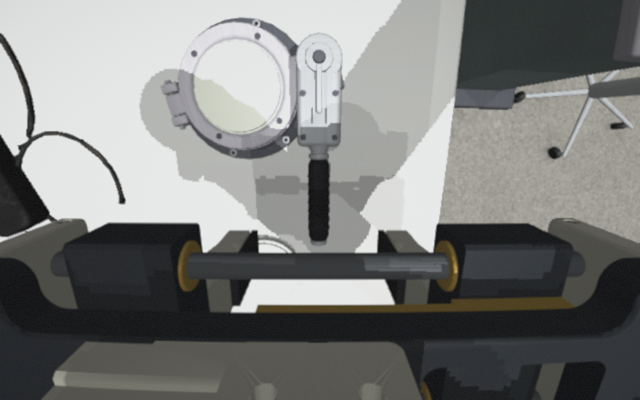

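The picture shows the handle straight, with the head at (319,56) and the grip from (319,155) to (319,243), free of the gripper. It turned about 0.57 rad, and a click at about 0.68 fits with the screw having started near 0.1. I'm handing the job in.

```bash
python3 -c "
from plant import ctrl
print(ctrl.close_job())"
```

```text
the job is handed in; nothing more can be done
None
```

The screw was tightened until the wrench clicked (pad force fell from 3.9 to 1.9 N), the push stopped there, and the wrench was let go on the screw with its handle sprung back straight; the job is handed in, but no verdict came back.

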